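# Close and latch the dust filter box

## Task

The filter cassette of the bench dust filter box has been left pulled out: push it fully home into the box. Then hook the loop of the draw latch over the keeper on top of the cassette and press the latch lever down over centre until it lies flat, so that the latch holds the cassette shut. Leave the other things where they are.

Things in the scene. Friction and masses are not known exactly. Their poses are not given: they have to be found in the camera images.
- filter_box: Cream sheet-metal dust filter box fixed to the table, 195 mm deep, 220 wide, top flat at 115 mm. Origin on the table below the lever hinge. -x: out of its open front, towards the robot (turned up to 0.35 rad); +x: to its rear; y: across; z: up. Its front edge is at x = -20 mm, rear wall at +175 mm. All x, y, z below are these axes.
- lever_hinge (a point): Middle of the hinge line (along y) of the draw latch's lever, 131 mm above the table, 16 mm above the box's top. Axes: the box's.
- cassette (a joint): How far the filter cassette is out, in m: 0 home (hard stop), 0.06 at most; slides along -x, about 2.5 N friction, stays where left. Its grey front block is 73 mm deep (x), 212 wide, 8 to 115 mm above the table, top level with the box's; when home its front face is 95 mm on the -x side of the lever hinge.
- cassette_front (a point): Point on the cassette's flat upright front face, middle of its width, 95 mm above the table, 20 mm below its top edge. Push here along +x.
- keeper_seat (a point): Where the middle of the loop's crossbar sits when hooked: 7 mm above the cassette block's top; 48 mm on the -x side of the lever hinge when home. The steel keeper is a hook 18 mm wide (y), 16 high, open to -x: a post whose face is 3 mm on the +x side of this point and a lip, 12 to 16 mm above the block, that ends 2 mm on its -x side. The bar comes down beyond the lip, then is drawn under it.
- latch_lever (a joint): Lever angle, rad: 0 flat along +x on the box top (closed), 1.57 upright, beyond that leaning to the keeper; 2.3 at most. Stays where left (0.06 N m friction). Keep it above 1.65 while hooking, as at the start, or the bar lands on the keeper. Hooked, it resists springily below about 1.2 rad (about 4 N at the tip), passes dead centre near 0.5 and is then drawn to 0.
- lever_tip (a point): Near the free end of the lever, 58 mm from its hinge. The lever is a steel plate 20 mm wide (y), 4 thick, 64 long from the hinge, its last 12 mm bent slightly. To close it, push its keeper-side face towards +x, then down as that face comes to lie on top.
- latch_loop (a joint): Loop angle relative to the lever, rad. This minus the lever's value is the loop's elevation: the angle by which it rises from its pivot above the -x direction (negative: slopes down to the bar). It swings freely under its own weight: at the start it leans back against its stop (3.9), some 0.3 to 0.5 rad past upright towards the rear, its bar above and behind the lever's end; pushed forward past upright (elevation below 1.57) it falls towards the keeper.
- loop_pivot (a point): Loop's pivot on the lever, 20 mm from the lever hinge and 0.263 rad behind the lever's line: at lever angle a it lies at x = 20 cos(a - 0.263), z = 20 sin(a - 0.263) mm from the hinge.
- loop_bar (a point): Middle of the loop's crossbar, a round steel bar 6 mm thick, 36 long (y), 65 mm from the loop's pivot on two side wires 33 mm apart that straddle lever and keeper. Sprung: it stretches up to 7 mm outward, 8 N per mm. Pressed right down beyond the keeper it lies on the cassette's top, its middle 3 mm above it.
- loop_tab (a point): Middle of the finger tab on the crossbar, a steel tongue 14 mm wide (y), 3 thick, 26 long that rises outward from the bar at 0.785 rad to the loop; 16 mm from the bar's centre. It points to the rear while the loop leans back.
- sanding_block: Cork sanding block 70 x 45 x 28 mm lying on the rear of the box's top; not to be disturbed.
- wax_tin: Steel tin, 68 mm across and 45 mm high, standing on the table beside the box on its +y side; not to be disturbed.
- finial: Turned wooden finial on a 50 mm square block, 104 mm high, standing on the table beside the box on its -y side; not to be disturbed.
- gouge_a: Turning gouge with a dark wooden handle, lying on the table to the left; not to be disturbed.
- gouge_b: Turning tool with a paler, shorter handle and a wide blade, lying left of the other gouge; not to be disturbed.
- mallet: Wooden mallet lying on the table to the right; not to be disturbed.

How it is judged:
By the outcome, as a careful person would: the job done as asked, in the order asked, and still so for the second after the job is handed in, with the robot touching nothing.
It also fails if it takes over 54 s, if anything falls off the work surface, if the arm or the gripper's body presses on something with over 40 N, if the wrist force passes 120 N, or if a joint passes its speed limit or range.

## Robot

A 6-joint arm with a two-finger parallel gripper is mounted at the origin on the work surface. World frame = base frame: x ahead of the robot, y to its left, z up, the work surface at z = 0. Lengths are in m, angles in rad, forces in N, time in s.
With the tool pointing down it reaches from about 0.25 to 0.725 m from the base axis. Payload 4 kg.
Tool frame: the origin (TCP) lies between the finger pads; the fingertips stand 8 mm ahead of it and the grasp point (between the pads) lies 11 mm behind it; z points along the fingers, y is the direction in which the jaws open and shut (so a half turn about z gives the same grasp; the last joint's range is limited). The gripper opens to 85 mm and grips with 20 to 120 N. Pads are 22 mm wide; open, the fingers measure 114 mm over their backs; the gripper's body (76 mm by 85 mm) begins 54 mm behind the grasp point. The pads swing forward as they close: fully open they stand 13 mm farther back than shut.
Start: joints at [0, 0.241, 0.005, 1.335, 0, 1.571], TCP at [0.5, -0, 0.239] pointing down, gripper open.
Joint ranges: [-2.72, 2.72], [-1.05, 1.87], [-1.09, 1.28], [-1.99, 2.15], [-1.42, 1.44], [-3.14, 3.14]. Speed limits (rad/s): [2.79, 2.79, 3.14, 3.14, 3.14, 3.14].

## Interface

Orientations are given as a unit quaternion [x, y, z, w].
In Python, from workcell import * gives the robot as it stands.
- The arm moves only by the tool send_rows, never from a script. Its argument "increments" is a list that holds one entry, the list of rows, each a list of 6 numbers: the shift along the tool's x, y, z in units of 50 mm (1.0 is 50 mm), then the turn, a rotation vector about the tool's x, y, z in units of 10 degrees (1.0 is 10 degrees). In form: [[[x, y, z, ax, ay, az], ...]]. A call has 1 to 8 rows; each row shifts and turns the commanded pose from where the row before left it, along the tool's axes as they then stand; what a row does not reach is not made up. A row lasts 1/8 s, in which the tool goes at most 62.5 mm and 10.7 degrees, less where a joint would pass 70% of its speed; a pose out of reach is approached as far as the arm can. A call with a number of a shift or a turn outside -1 to 1 is refused whole. A call with a gripper value outside its range is refused whole. "grip" is the closure, from 0 (fully open) to 1 (shut), set as the call begins (left out, the last holds). The fingers move at their own pace and stop on an object; the grip force is fixed at half the most. Time passes only in rows, so rows that do not move let the fingers close. It gives the time, the measured TCP pose, the force and the opening at its end, in the units of the state.
- get_obs(): the state, without advancing time (a new reading comes with each control period).
- camera(name): name is "scene" or "side" or "wrist"; returns a dict with "color" (400x640x3 uint8, red, green, blue), "z_map" (400x640 float32, m along the optical axis (not along the pixel's ray), 0 where there is no reading), "intrinsics" (3x3 intrinsics, pixels), "pose" (4x4, takes a point from camera to world coordinates); the wrist camera has in their place "mount" (4x4, takes a point from camera to tool coordinates, whose origin is the TCP and whose axes are the flange's). Camera axes: x right, y down, z forward; pixel columns grow to the right and rows downward; lengths in m; the calibration is good to about 2 mm. A picture is of the moment at which its call begins: read the wrist's pose just before it.
- job_done(): hands the job in, once; it reports no verdict.
The state is a dict: "clock": time; "joint_pos": joint angles; "joint_vel": joint speeds; "tau": joint torques, N m; "eef_pos": TCP position; "tool_rot": TCP orientation; "ft_force": force on the tool from outside, world axes, zero at the start; "ft_torque": the same for the moment, N m; "grip_width": finger opening in m.
Only numpy, scipy, OpenCV 4.12 (cv2) and the standard library are available. Lean on these libraries where they do the work, as an engineer would, in place of code of your own. Each camera call takes 0.05 s, during which the arm holds its last target.

## Working session

There is one attempt and no reset: what is moved stays moved. The work goes in short steps, Python scripts to look and compute and a tool call to move; the robot and the scene stay as the last step left them, time stands still between calls to the robot, and variables do not carry over. Pictures are saved under pics/ and viewed, and the job is handed in when it is done.

Besides the shell and the picture viewer there is one more tool, called after ">>>" as name(argument=value, ...) on one line, values as JSON. send_rows: Moves the arm, as the interface text tells. Its arguments: {"type":"object","properties":{"increments":{"type":"array"},"grip":{"type":"number"}},"required":["increments"]}

```bash
mkdir -p pics; ls
cat > h.py <<'E'
import sys; sys.path.insert(0,'.')
from workcell import *
import numpy as np, cv2
from scipy.spatial.transform import Rotation as R
def snap(n,f,crop=None,s=1):
    o=get_obs(); c=camera(n)
    np.savez('pics/%s.npz'%f,color=c['color'],z=c['z_map'],K=c['intrinsics'],P=c.get('pose',np.eye(4)) if 'pose' in c else tool(o)@c['mount'])
    im=c['color'][:,:,::-1]
    if crop: im=im[crop[1]:crop[3],crop[0]:crop[2]]
    if s!=1: im=cv2.resize(im,None,fx=s,fy=s,interpolation=cv2.INTER_CUBIC)
    cv2.imwrite('pics/%s.png'%f,im)
def crop(f,b,s,out):
    d=np.load('pics/%s.npz'%f); im=d['color'][b[1]:b[3],b[0]:b[2],::-1]
    cv2.imwrite('pics/%s.png'%out,cv2.resize(im,None,fx=s,fy=s,interpolation=cv2.INTER_CUBIC))
def tool(o):
    T=np.eye(4);T[:3,:3]=R.from_quat(o['tool_rot']).as_matrix();T[:3,3]=o['eef_pos'];return T
def px(f,u,v,z=None):
    d=np.load('pics/%s.npz'%f);K=d['K']
    if z is None: z=d['z'][int(v),int(u)]
    p=np.array([(u-K[0,2])/K[0,0]*z,(v-K[1,2])/K[1,1]*z,z,1]);return (d['P']@p)[:3]
def ray(f,u,v,h):  # intersect at world height h
    a=px(f,u,v,0.);b=px(f,u,v,1.);t=(h-a[2])/(b[2]-a[2]);return a+t*(b-a)
def proj(f,p):
    d=np.load('pics/%s.npz'%f);q=np.linalg.inv(d['P'])@np.r_[p,1];q=d['K']@q[:3];return q[:2]/q[2]
E
python3 - <<'E'
from h import *
o=get_obs(); print({k:np.round(v,3) for k,v in o.items()})
for n in ['scene','side','wrist']: snap(n,n+'0')
for n in ['scene','side','wrist']: print(n,np.load(f'pics/{n}0.npz')['P'].round(3).tolist())
E
```

```text
pics
{'clock': np.float64(0.0), 'joint_pos': array([-0.   ,  0.241,  0.004,  1.335,  0.   ,  1.571]), 'joint_vel': array([ 0.   ,  0.   , -0.001, -0.001, -0.002, -0.   ]), 'tau': array([ 1.0000e-03, -3.7232e+01,  2.5241e+01,  1.7000e-02,  0.0000e+00,
        0.0000e+00]), 'eef_pos': array([ 0.499, -0.   ,  0.238]), 'tool_rot': array([ 0.707,  0.707, -0.001, -0.001]), 'ft_force': array([-0.294,  0.619,  0.119]), 'ft_torque': array([ 0.039, -0.013, -0.026]), 'grip_width': np.float64(0.085)}
scene [[-0.043, 0.77, -0.637, 1.509], [0.999, 0.033, -0.029, 0.073], [-0.001, -0.637, -0.771, 1.207], [0.0, 0.0, 0.0, 1.0]]
side [[-0.993, -0.075, 0.087, 0.474], [-0.113, 0.48, -0.87, 1.248], [0.023, -0.874, -0.485, 0.799], [0.0, 0.0, 0.0, 1.0]]
wrist [[1.0, 0.001, -0.002, 0.501], [0.0, -0.955, -0.298, 0.075], [-0.002, 0.298, -0.955, 0.373], [0.0, 0.0, 0.0, 1.0]]
```

View pics/scene0.png

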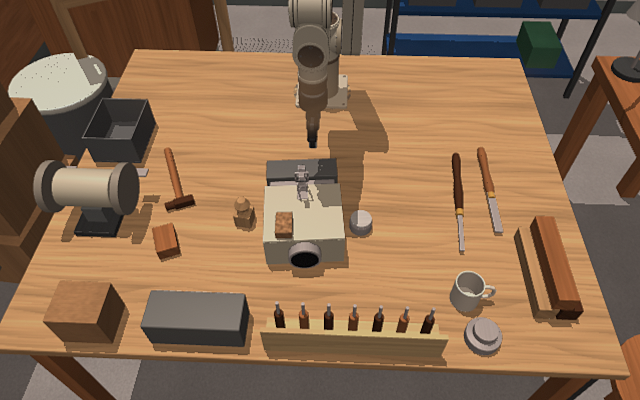

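View pics/side0.png

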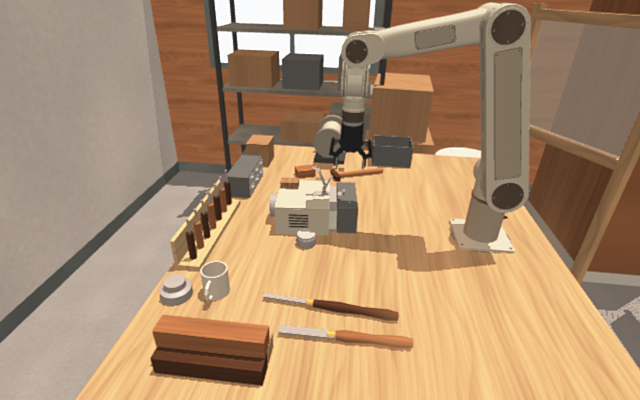

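View pics/wrist0.png

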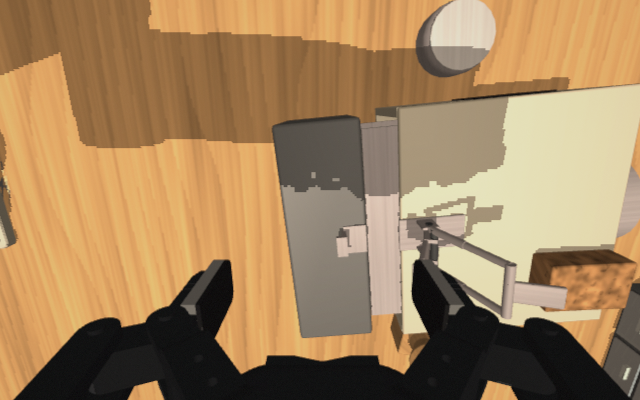

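Run:
```python
from h import *
crop('wrist0',(260,90,640,350),2.1,'w0c'); crop('scene0',(250,140,380,280),5,'s0c')
```

```text
(no output)
```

View pics/w0c.png

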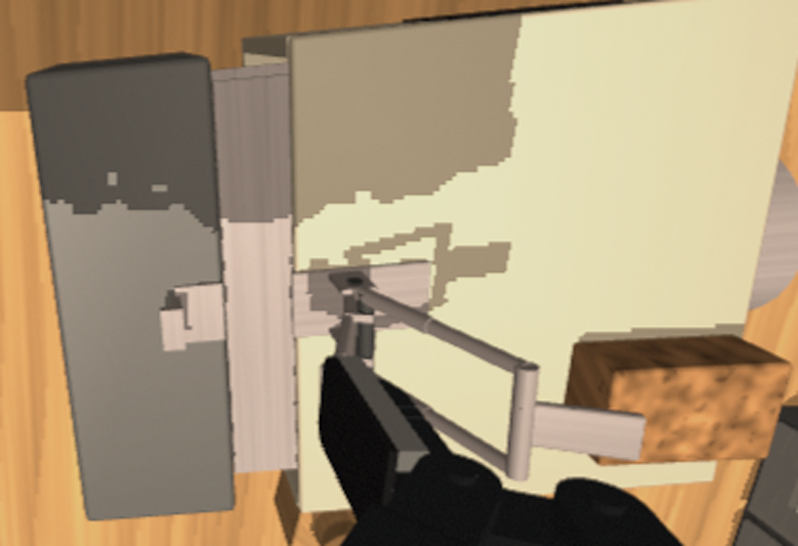

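View pics/s0c.png

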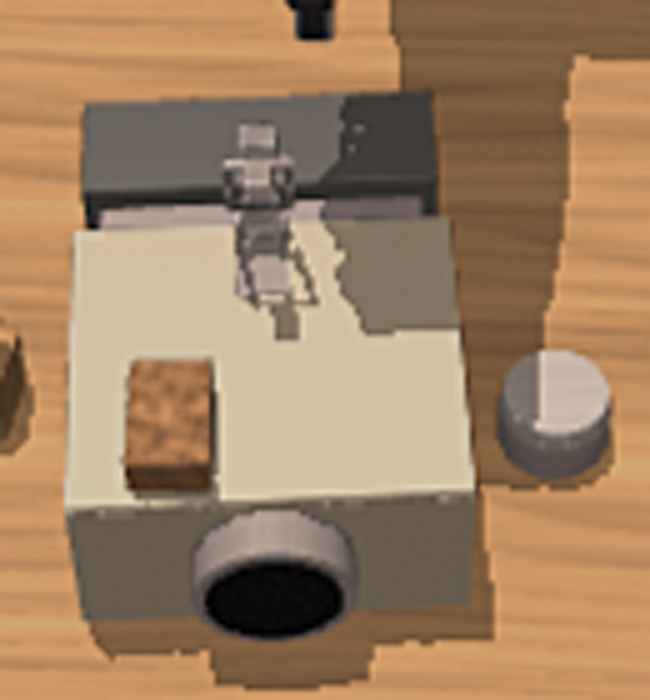

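Run:
```python
from h import *
f=lambda x,y:ray('wrist0',260+x/2.1,90+y/2.1,.115)[:2]
pts=dict(bf1=(292,38),bf2=(301,510),bn=(797,-3),k1=(30,76),k2=(90,519),r1=(209,60),r2=(233,510),plate1=(294,272),plate2=(297,334),keepA=(186,285),keepB=(190,343))
for k,v in pts.items(): print(k,f(*v).round(4))
a=f(294,75);b=f(300,490);d=a-b; print('yaw from front edge',np.arctan2(-d[0],d[1]))
a=f(33,100);b=f(87,500);d=a-b; print('cas yaw',np.arctan2(-d[0],d[1]))
# depth check
d=np.load('pics/wrist0.npz')
for u,v in [(300,250),(345,200),(450,170),(560,180)]: print(px('wrist0',u,v).round(4))
# scene
g=lambda x,y:ray('scene0',250+x/5,140+y/5,.115)[:2].round(4)
for p in [(75,230),(448,217),(68,508),(473,492),(84,103),(430,92)]: print(p,g(*p))
```

```text
bf1 [0.5615 0.0756]
bf2 [ 0.5819 -0.1403]
bn [0.7485 0.0902]
k1 [0.4612 0.0615]
k2 [ 0.4806 -0.1457]
r1 [0.5303 0.0675]
r2 [ 0.5493 -0.1404]
plate1 [ 0.5694 -0.019 ]
plate2 [ 0.5729 -0.0478]
keepA [ 0.5238 -0.0249]
keepB [ 0.5263 -0.0522]
yaw from front edge 0.09001711132203111
cas yaw 0.09271518637833014
[ 0.4797 -0.0492  0.1143]
[ 0.5201 -0.0009  0.1149]
[0.6082 0.0257 0.1153]
[0.7034 0.0169 0.1147]
(75, 230) [ 0.5804 -0.1386]
(448, 217) [0.5612 0.0782]
(68, 508) [ 0.7746 -0.1192]
(473, 492) [0.7551 0.0959]
(84, 103) [ 0.4788 -0.1452]
(430, 92) [0.4606 0.065 ]
```

>>> send_rows(increments=[[[0,0,0,0,0,-0.52],[-0.25,-0.44,0,0,0,0],[-0.25,-0.44,0,0,0,0],[-0.25,-0.44,0,0,0,0],[0,0,0.5,0,0,0],[0,0,0.5,0,0,0],[0,0,0.5,0,0,0],[0,0,0.5,0,0,0]]], grip=1)

```text
clock: 1.15
eef_pos: [0.4374, -0.0433, 0.1384]
tool_rot: [0.674, 0.738, -0.0, -0.0]
ft_force: [0.0, 0.4, 0.7]
grip_width: 0.0001
```

```bash
cat >> h.py <<'E'
H=np.array([.5912,-.0292]);YW=.0917
def bx(p):
    c,s=np.cos(YW),np.sin(YW);d=np.asarray(p)[:2]-H
    return np.round([ (c*d[0]+s*d[1])*1e3,(-s*d[0]+c*d[1])*1e3,p[2]*1e3],1)
def wb(x,y,z):
    c,s=np.cos(YW),np.sin(YW);return np.array([H[0]+(c*x-s*y)/1e3,H[1]+(s*x+c*y)/1e3,z/1e3])
E
python3 - <<'E'
from h import *
o=get_obs();print(o['clock'],bx(o['eef_pos']),o['tool_rot'].round(4),o['ft_force'].round(2),o['grip_width'])
print(R.from_quat(o['tool_rot']).as_matrix().round(3))
snap('wrist','w1')
E
```

```text
1.15 [-154.5   -0.   138.4] [ 6.743e-01  7.384e-01 -1.000e-04 -1.000e-04] [0.02 0.38 0.66] 9.17922949476686e-05
[[-0.091  0.996 -0.   ]
 [ 0.996  0.091  0.   ]
 [ 0.    -0.    -1.   ]]
```

View pics/w1.png

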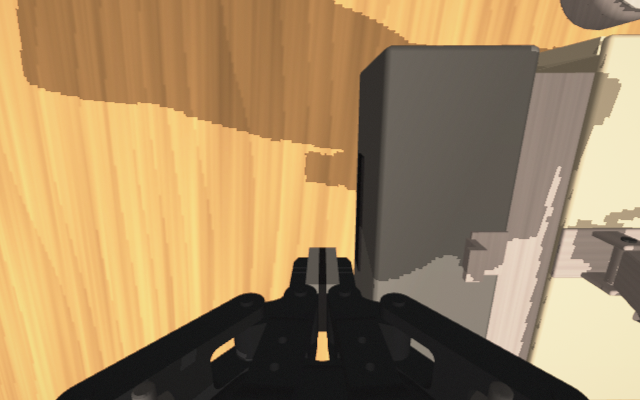

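>>> send_rows(increments=[[[0,0,0.4,0,0,0],[0,0,0.4,0,0,0],[0,0.2,0,0,0,0],[0,0.2,0,0,0,0],[0,0.1,0,0,0,0]]])

```text
clock: 1.82
eef_pos: [0.4631, -0.041, 0.0998]
tool_rot: [0.674, 0.739, -0.0, -0.0]
ft_force: [-3.3, 0.4, 0.7]
grip_width: 0.0002
```

>>> send_rows(increments=[[[0,0.1,0,0,0,0],[0,0.1,0,0,0,0],[0,0.1,0,0,0,0],[0,0,0,0,0,0]]])

```text
clock: 2.33
eef_pos: [0.4788, -0.0397, 0.0996]
tool_rot: [0.674, 0.738, 0.001, 0.001]
ft_force: [0.7, -0.4, -0.6]
grip_width: 0.0001
```

Run:
```python
from h import *
o=get_obs();print(o['clock'],bx(o['eef_pos']),o['ft_force'].round(2))
snap('scene','s1',(250,90,380,280),4)
```

```text
2.325 [-112.8   -0.2   99.6] [ 0.68 -0.39 -0.64]
```

View pics/s1.png

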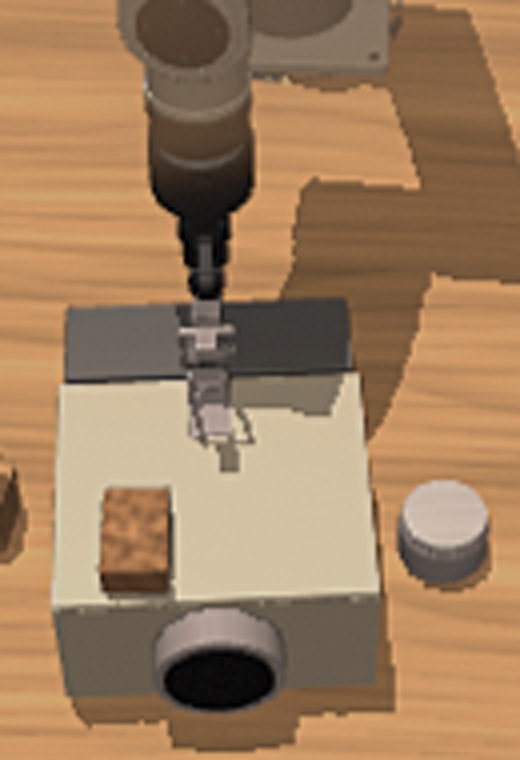

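>>> send_rows(increments=[[[0,0.04,0,0,0,0],[0,0.04,0,0,0,0],[0,0,0,0,0,0]]])

```text
clock: 2.75
eef_pos: [0.4816, -0.0394, 0.0993]
tool_rot: [0.674, 0.738, -0.0, 0.0]
ft_force: [-1.8, -0.3, 1.0]
grip_width: -0.0001
```

>>> send_rows(increments=[[[0,0.03,0,0,0,0],[0,0.03,0,0,0,0]]])

```text
clock: 3.0
eef_pos: [0.4817, -0.0394, 0.0992]
tool_rot: [0.674, 0.738, -0.002, -0.002]
ft_force: [-11.5, -1.2, 10.5]
grip_width: 0.0002
```

>>> send_rows(increments=[[[0,0.03,0,0,0,0],[0,0.03,0,0,0,0]]])

```text
clock: 3.25
eef_pos: [0.4818, -0.0394, 0.0992]
tool_rot: [0.675, 0.738, -0.004, -0.004]
ft_force: [-18.9, -2.2, 17.9]
grip_width: -0.0002
```

>>> send_rows(increments=[[[0,-0.25,0,0,0,0],[0,-0.4,0,0,0,0],[0,0,-0.7,0,0,0],[0,0,-0.8,0,0,0],[0,0,-0.8,0,0,0],[0,0,-0.8,0,0,0],[0,0,-0.4,0,0,0]]])

```text
clock: 4.12
eef_pos: [0.4568, -0.0417, 0.277]
tool_rot: [0.674, 0.739, 0.002, 0.002]
ft_force: [-1.1, 0.1, 0.7]
grip_width: 0.0
```

Run:
```python
from h import *
o=get_obs();print(o['clock'],bx(o['eef_pos']),o['ft_force'].round(2))
snap('scene','s2'); snap('side','d2'); snap('wrist','w2')
crop('scene2' if 0 else 's2',(250,140,380,260),5,'s2c');crop('d2',(250,140,400,260),5,'d2c')
```

```text
4.125 [-1.35e+02 -2.00e-01  2.77e+02] [-1.1   0.09  0.69]
```

View pics/s2c.png

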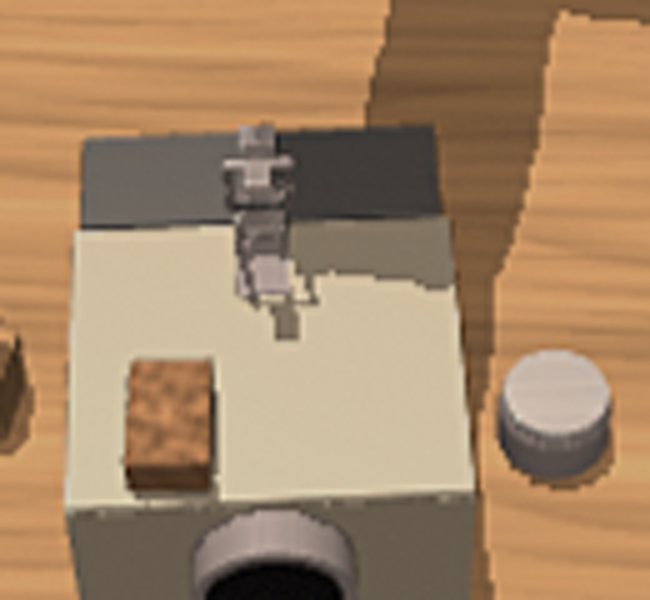

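View pics/d2c.png

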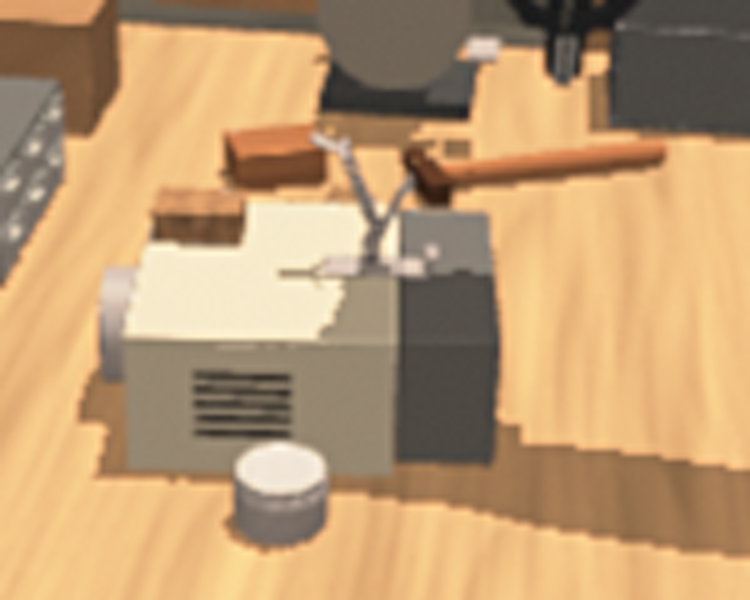

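View pics/w2.png

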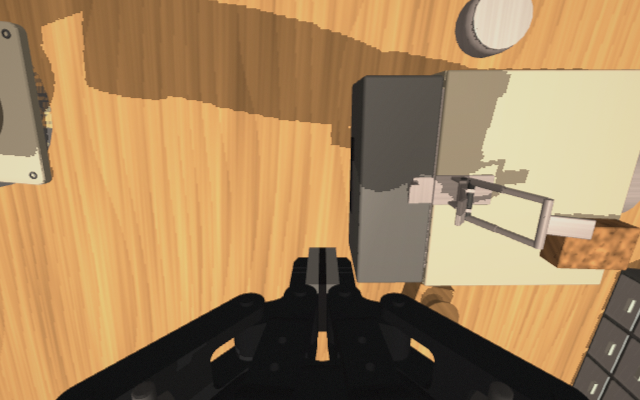

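```bash
cat >> h.py <<'E'
def rayy(f,u,v,yb=0.):
    a=px(f,u,v,0.);b=px(f,u,v,1.)
    n=np.array([-np.sin(YW),np.cos(YW),0]);p0=wb(0,yb,0)
    t=n@(p0-a)/(n@(b-a));return bx(a+t*(b-a))
E
python3 - <<'E'
from h import *
for n,p in dict(tip=(411,178),hinge=(375,258),bar=(343,150),tab=(313,135),pivot=(378,222)).items():
    print(n,rayy('d2',250+p[0]/5,140+p[1]/5))
for p in [(546,205),(548,212),(590,225)]:
    q=px('w2',*p);print(q.round(4),bx(q))
E
```

```text
tip [-32.1   0.  188.9]
hinge [ -7.5   0.  121.1]
bar [ 18.6   0.  209.9]
tab [ 40.8   0.  221.3]
pivot [ -8.8   0.  151.7]
[ 0.6083 -0.0152  0.2131] [ 18.3  12.4 213.1]
[ 0.6108 -0.0198  0.2136] [ 20.4   7.5 213.6]
[ 0.634  -0.0238  0.2226] [ 43.1   1.5 222.6]
```

>>> send_rows(increments=[[[0,0.5,0,0,0,0],[0,0.6,0,0,0,0],[0,0.6,0,0,0,0],[0,0.6,0,0,0,0],[0,0.6,0,0,0,0],[0,0.6,0,0,0,0],[0,0.6,0,0,0,0],[0,0.3,0,0,0,0]]])

```text
clock: 5.28
eef_pos: [0.6751, -0.0215, 0.271]
tool_rot: [0.674, 0.739, -0.001, -0.001]
ft_force: [-0.2, -0.2, 1.0]
grip_width: -0.0002
```

>>> send_rows(increments=[[[0,0,0.4,0,0,0],[0,0,0.4,0,0,0],[0,0,0.38,0,0,0],[0,0,0,0,0,0]]])

```text
clock: 5.78
eef_pos: [0.6725, -0.0217, 0.2111]
tool_rot: [0.674, 0.738, -0.002, -0.003]
ft_force: [0.6, 0.4, 0.5]
grip_width: 0.0002
```

Run:
```python
from h import *
o=get_obs();print(o['clock'],bx(o['eef_pos']),o['ft_force'].round(2))
snap('side','d3',(250,120,400,240),5)
```

```text
5.775 [8.160e+01 1.000e-01 2.111e+02] [0.58 0.36 0.46]
```

View pics/d3.png

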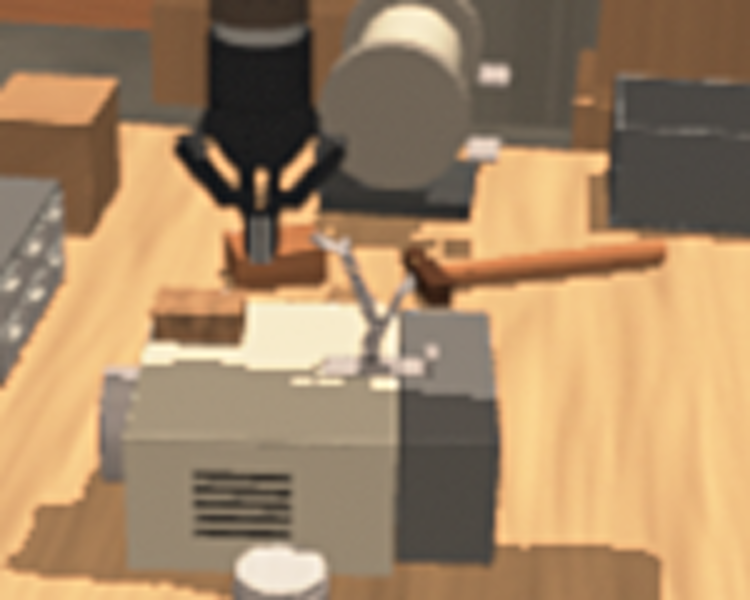

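>>> send_rows(increments=[[[0,-0.2,0,0,0,0],[0,-0.2,0,0,0,0],[0,-0.2,0,0,0,0],[0,-0.2,0,0,0,0],[0,-0.15,0,0,0,0],[0,0,0,0,0,0]]])

```text
clock: 6.58
eef_pos: [0.6264, -0.0262, 0.2156]
tool_rot: [0.674, 0.738, 0.0, 0.0]
ft_force: [0.2, 0.1, 0.5]
grip_width: 0.0
```

Run:
```python
from h import *
o=get_obs();print(o['clock'],bx(o['eef_pos']),o['ft_force'].round(2))
snap('side','d4',(250,120,400,240),5)
```

```text
6.575 [ 3.530e+01 -2.000e-01  2.156e+02] [0.25 0.14 0.46]
```

View pics/d4.png

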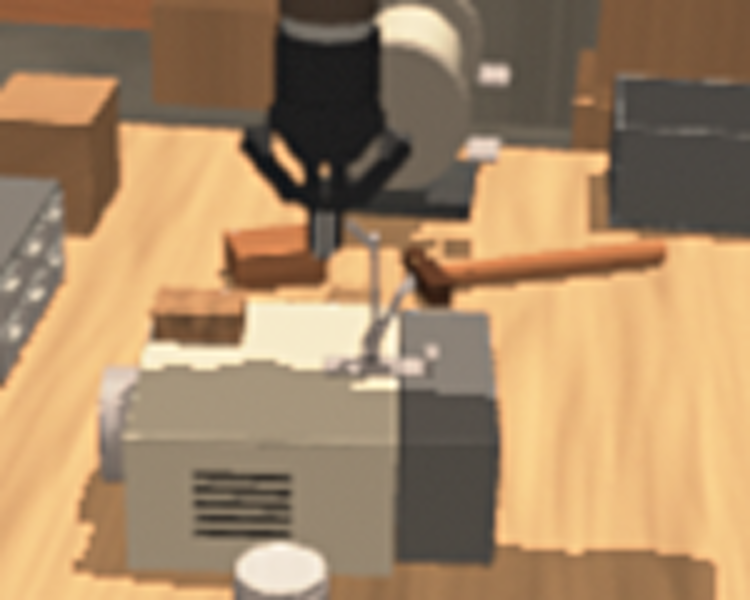

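>>> send_rows(increments=[[[0,-0.1,0,0,0,0],[0,-0.1,0,0,0,0],[0,-0.1,0,0,0,0],[0,-0.1,0,0,0,0],[0,0,0,0,0,0],[0,0,0,0,0,0]]])

```text
clock: 7.38
eef_pos: [0.6071, -0.0279, 0.2154]
tool_rot: [0.674, 0.738, 0.0, 0.0]
ft_force: [0.8, -0.0, -0.2]
grip_width: 0.0
```

Run:
```python
from h import *
o=get_obs();print(o['clock'],bx(o['eef_pos']),o['ft_force'].round(2))
snap('side','d5',(250,120,400,240),5)
```

```text
7.375 [ 1.590e+01 -2.000e-01  2.154e+02] [ 0.82 -0.02 -0.24]
```

View pics/d5.png

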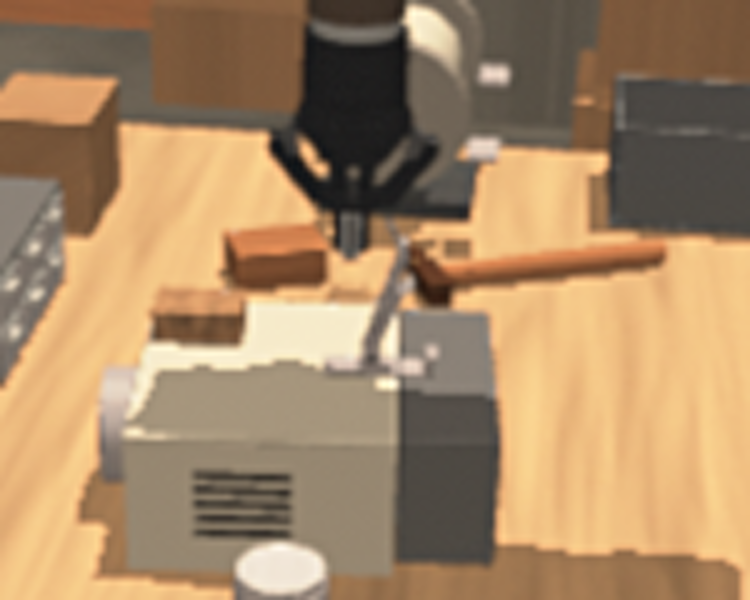

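>>> send_rows(increments=[[[0,-0.1,0,0,0,0],[0,-0.1,0,0,0,0],[0,0,0,0,0,0],[0,0,0,0,0,0],[0,0,0,0,0,0]]])

```text
clock: 8.05
eef_pos: [0.5971, -0.0288, 0.2154]
tool_rot: [0.674, 0.738, 0.0, 0.0]
ft_force: [-0.4, 0.3, 0.4]
grip_width: -0.0001
```

Run:
```python
from h import *
o=get_obs();print(o['clock'],bx(o['eef_pos']),o['ft_force'].round(2))
snap('side','d6',(250,120,400,240),5)
```

```text
8.05 [ 5.900e+00 -2.000e-01  2.154e+02] [-0.38  0.27  0.43]
```

View pics/d6.png

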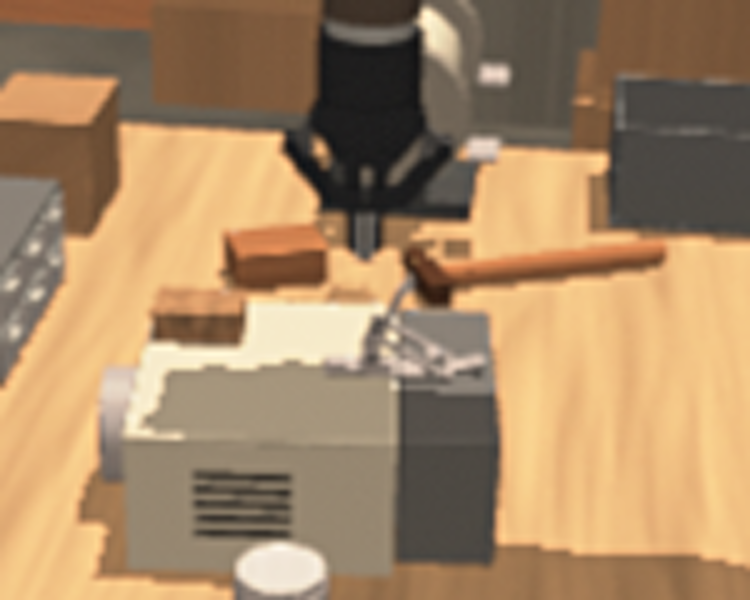

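>>> send_rows(increments=[[[0,0,-0.5,0,0,0],[0,-0.5,0,0,0,0],[0,-0.5,0,0,0,0],[0,-0.5,0,0,0,0],[0,-0.5,0,0,0,0],[0,-0.4,0,0,0,0],[0,0,0,0,0,0]]])

```text
clock: 8.98
eef_pos: [0.4767, -0.0398, 0.2407]
tool_rot: [0.674, 0.738, 0.0, 0.0]
ft_force: [-0.2, 0.6, 0.5]
grip_width: -0.0002
```

Run:
```python
from h import *
o=get_obs();print(o['clock'],bx(o['eef_pos']),o['ft_force'].round(2))
snap('side','d7',(280,150,380,230),8);snap('wrist','w7',(300,80,560,280),3)
```

```text
8.975 [-1.150e+02 -1.000e-01  2.407e+02] [-0.16  0.55  0.54]
```

View pics/d7.png

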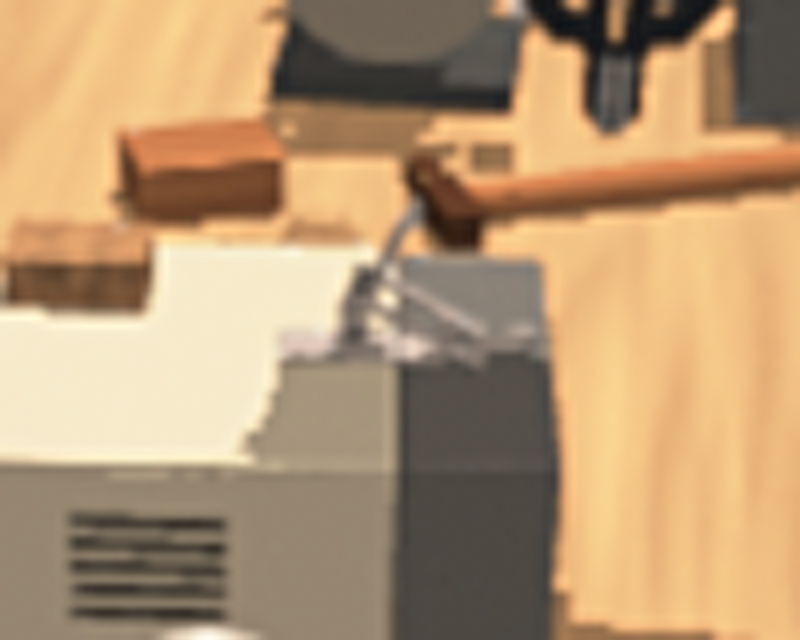

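View pics/w7.png

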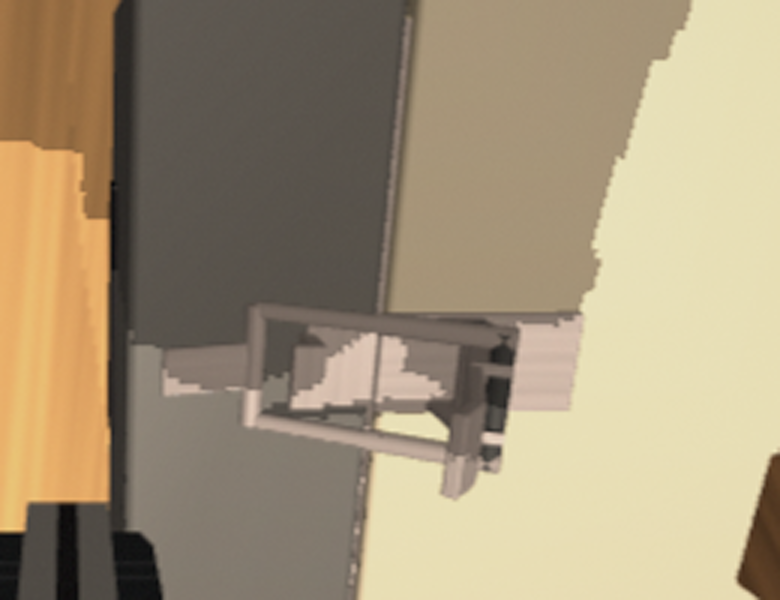

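Run:
```python
from h import *
d=np.load('pics/w7.npz')
for n,p in dict(bar=(252,380),bar2=(256,340),keeplip=(305,390),lev=(465,400),leverend=(455,485),blk=(200,250),pl=(540,380)).items():
    q=px('w7',300+p[0]/3,80+p[1]/3);print(n,bx(q))
for n,p in dict(tip=(415,205),barL=(482,350),kn=(375,270)).items(): print(n,rayy('d7',280+p[0]/8,150+p[1]/8))
```

```text
bar [-59.3  -6.4 120. ]
bar2 [-58.9   5.6 120.2]
keeplip [-46.5  -6.  130.5]
lev [-17.3   2.9 165.1]
leverend [-27.6  -8.9 188.3]
blk [-75.2  30.7 115.4]
pl [ 25.2  -7.1 118.1]
tip [-30.9   0.  188.7]
barL [-65.5  -0.  113.9]
kn [-13.5   0.  154.6]
```

>>> send_rows(increments=[[[0,0.45,0.5,0,0,0],[0,0.45,0.6,0,0,0],[0,0.2,0,0,0,0],[0,0.2,0,0,0,0],[0,0.2,0,0,0,0],[0,0.2,0,0,0,0],[0,0,0,0,0,0]]])

```text
clock: 9.95
eef_pos: [0.5634, -0.032, 0.1865]
tool_rot: [0.674, 0.738, 0.001, 0.001]
ft_force: [0.2, -0.1, 0.3]
grip_width: -0.0003
```

Run:
```python
from h import *
o=get_obs();print(o['clock'],bx(o['eef_pos']),o['ft_force'].round(2))
snap('side','d8',(280,130,380,210),8)
```

```text
9.95 [-28.   -0.2 186.5] [ 0.24 -0.09  0.3 ]
```

View pics/d8.png

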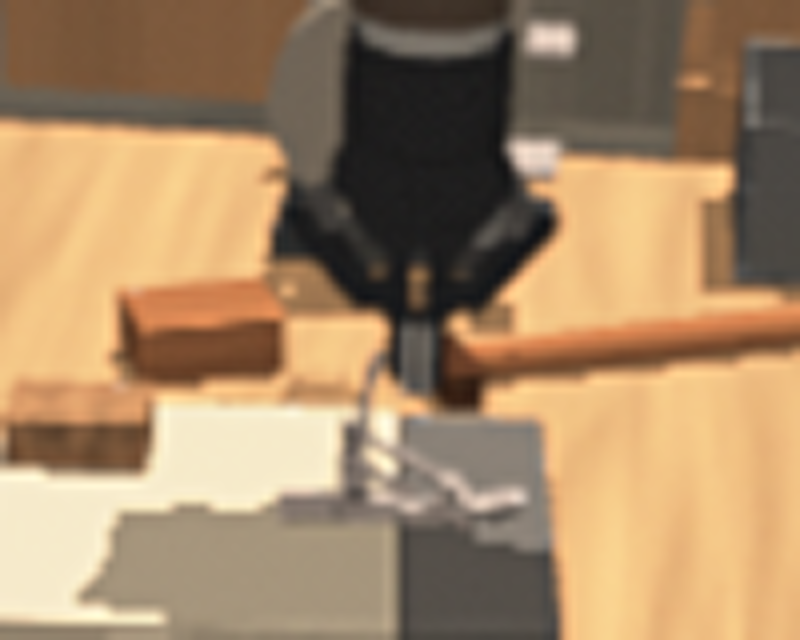

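>>> send_rows(increments=[[[0,0.1,0,0,0,0],[0,0.1,0,0,0,0],[0,0.1,0,0,0,0],[0,0,0,0,0,0]]])

```text
clock: 10.5
eef_pos: [0.5777, -0.0306, 0.1851]
tool_rot: [0.674, 0.738, 0.0, 0.0]
ft_force: [-0.7, 0.5, -1.0]
grip_width: 0.0003
```

Run:
```python
from h import *
o=get_obs();print(o['clock'],bx(o['eef_pos']),o['ft_force'].round(2))
snap('side','d9',(280,130,380,210),8)
```

```text
10.5 [-1.360e+01 -1.000e-01  1.851e+02] [-0.69  0.48 -1.  ]
```

View pics/d9.png

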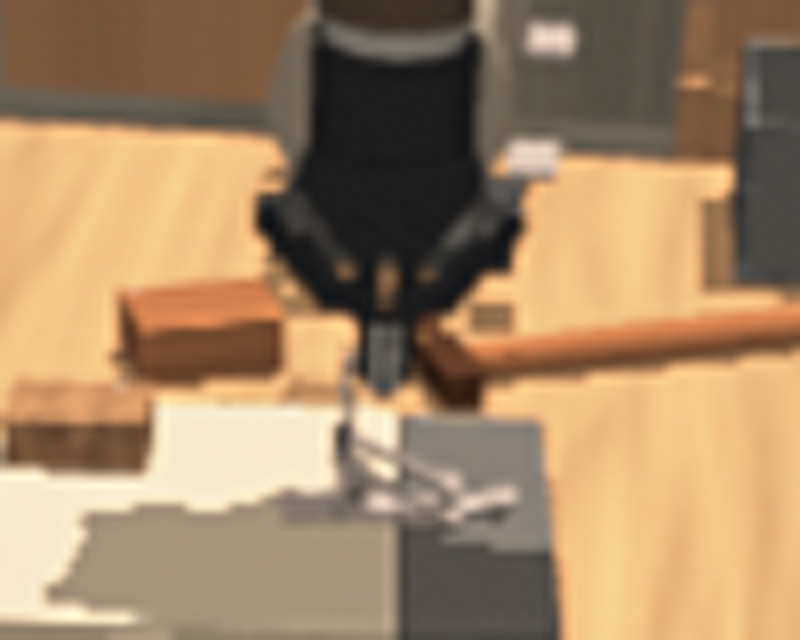

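>>> send_rows(increments=[[[0,0.1,0,0,0,0],[0,0.1,0.02,0,0,0],[0,0,0,0,0,0]]])

```text
clock: 10.92
eef_pos: [0.5876, -0.0297, 0.1842]
tool_rot: [0.674, 0.738, 0.0, 0.0]
ft_force: [-1.0, -0.4, -0.4]
grip_width: -0.0
```

Run:
```python
from h import *
o=get_obs();print(o['clock'],bx(o['eef_pos']),o['ft_force'].round(2))
snap('side','d10',(280,150,360,210),10);snap('wrist','w10');snap('scene','s10',(270,140,350,200),10)
```

```text
10.925 [-3.600e+00 -1.000e-01  1.842e+02] [-0.97 -0.39 -0.36]
```

View pics/d10.png

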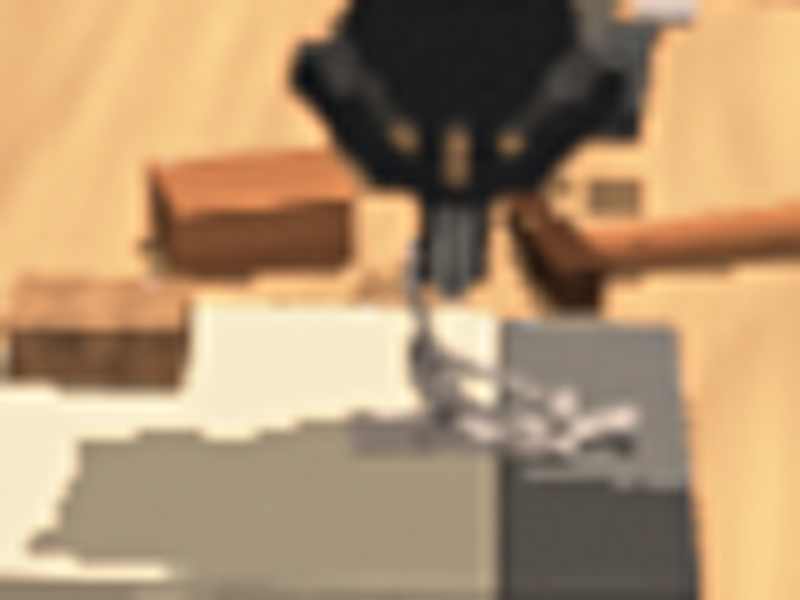

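View pics/w10.png

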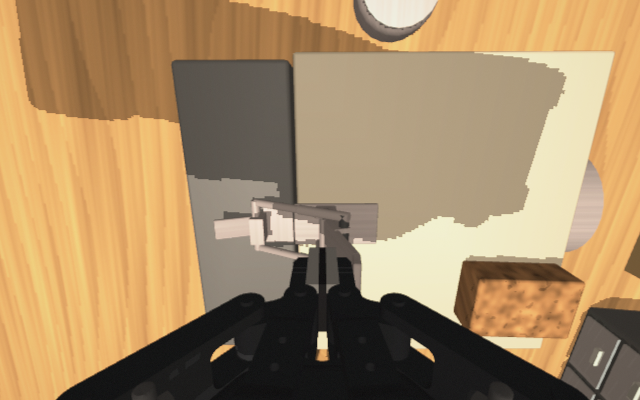

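View pics/s10.png

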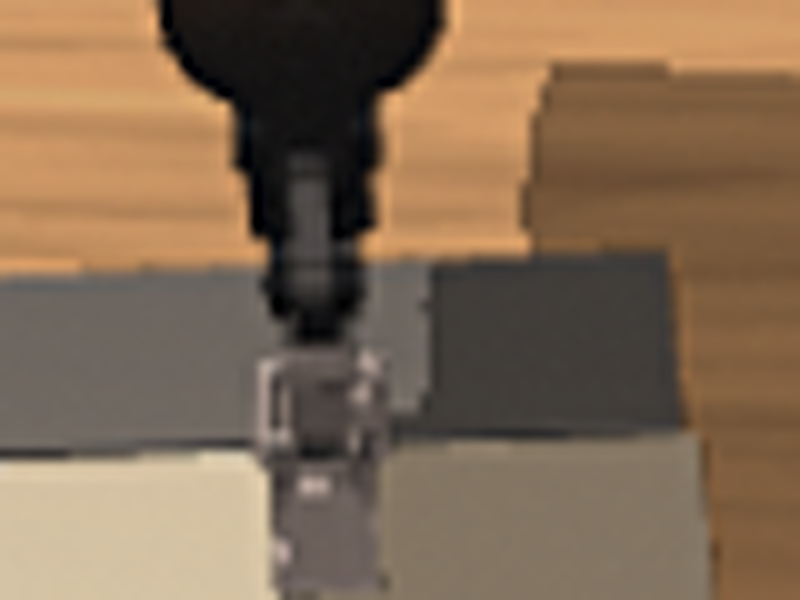

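Run:
```python
from h import *
crop('w10',(205,185,385,275),4.4,'w10c')
```

View pics/w10c.png

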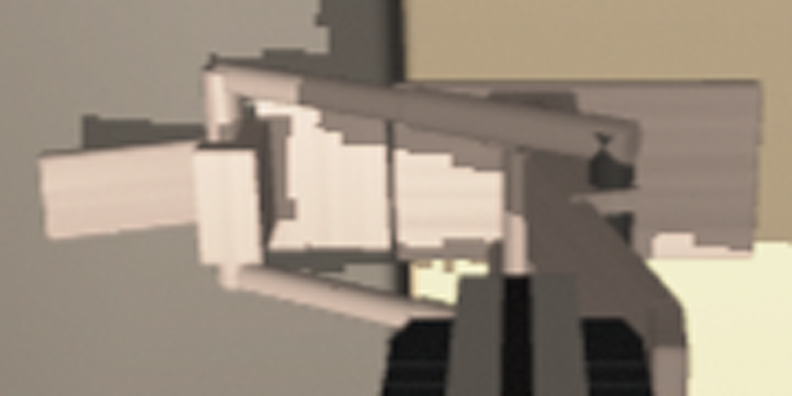

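>>> send_rows(increments=[[[0,0.11,0.03,0,0,0],[0,0.12,0.05,0,0,0],[0,0.12,0.06,0,0,0],[0,0.1,0.09,0,0,0],[0,0.1,0.12,0,0,0]]])

```text
clock: 11.7
eef_pos: [0.616, -0.0272, 0.1673]
tool_rot: [0.674, 0.738, 0.001, 0.001]
ft_force: [0.7, 0.2, 3.5]
grip_width: 0.0
```

Run:
```python
from h import *
o=get_obs();print(o['clock'],bx(o['eef_pos']),o['ft_force'].round(2))
snap('side','d11',(280,150,360,210),10)
```

```text
11.7 [ 24.8  -0.2 167.3] [0.74 0.24 3.5 ]
```

View pics/d11.png

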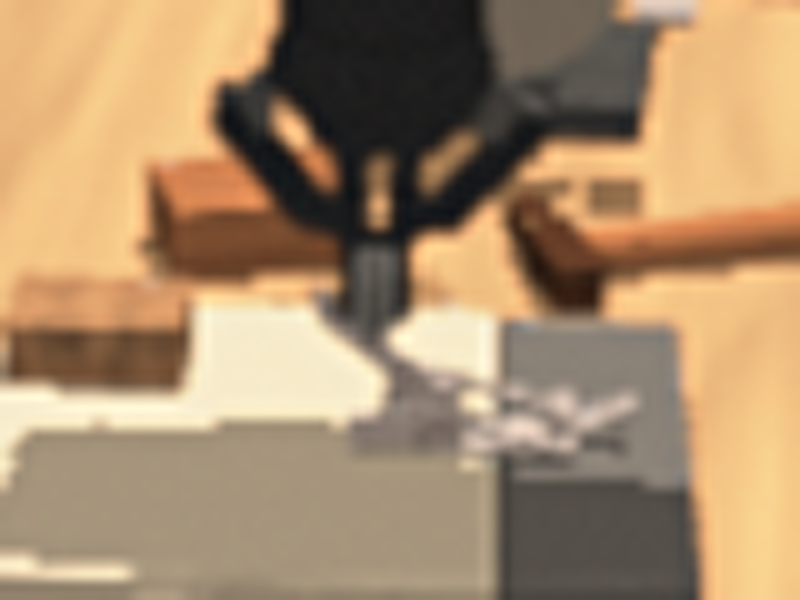

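>>> send_rows(increments=[[[0,0.08,0.12,0,0,0],[0,0.06,0.14,0,0,0],[0,0.05,0.14,0,0,0],[0,0.02,0.14,0,0,0],[0,0,0,0,0,0]]])

```text
clock: 12.38
eef_pos: [0.6243, -0.0263, 0.142]
tool_rot: [0.674, 0.738, 0.0, 0.0]
ft_force: [-5.4, 0.4, 11.0]
grip_width: -0.0002
```

Run:
```python
from h import *
o=get_obs();print(o['clock'],bx(o['eef_pos']),o['ft_force'].round(2))
snap('side','d12',(280,150,360,210),10)
```

```text
12.375 [ 33.3  -0.2 142. ] [-5.37  0.35 11.05]
```

View pics/d12.png

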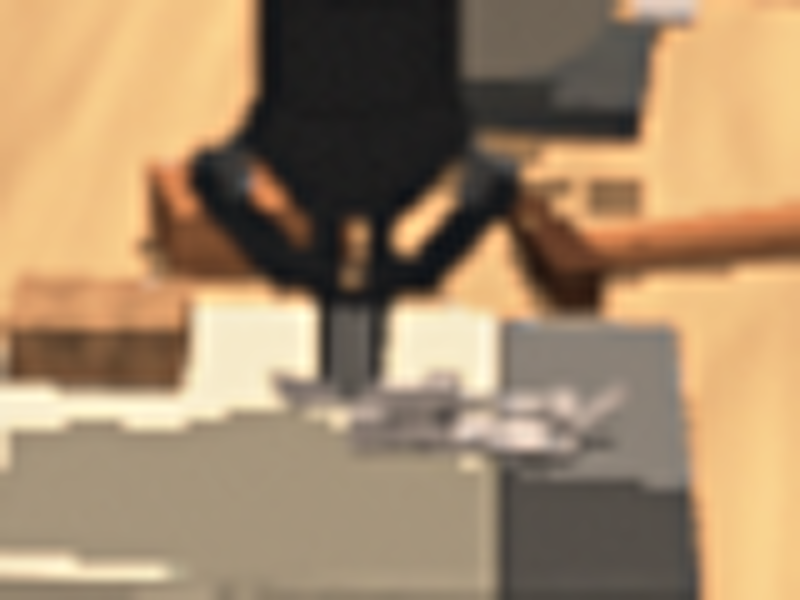

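>>> send_rows(increments=[[[0,-0.02,0.06,0,0,0],[0,0,0.04,0,0,0],[0,0,0,0,0,0]]])

```text
clock: 12.8
eef_pos: [0.6244, -0.0263, 0.1417]
tool_rot: [0.674, 0.738, 0.002, 0.002]
ft_force: [-10.6, 0.6, 29.4]
grip_width: -0.0002
```

>>> send_rows(increments=[[[0,-0.02,-0.15,0,0,0],[0,0,-0.3,0,0,0],[0,0,-0.6,0,0,0],[0,-0.5,-0.6,0,0,0],[0,-0.6,-0.3,0,0,0],[0,-0.6,0,0,0,0],[0,-0.5,0,0,0,0],[0,0,0,0,0,0]]])

```text
clock: 13.8
eef_pos: [0.5122, -0.0366, 0.2325]
tool_rot: [0.674, 0.738, -0.0, -0.0]
ft_force: [0.7, 1.1, 0.7]
grip_width: -0.0002
```

Run:
```python
from h import *
o=get_obs();print(o['clock'],bx(o['eef_pos']),o['ft_force'].round(2))
snap('side','d13',(270,140,370,215),8);snap('wrist','w13');snap('scene','s13',(220,90,380,270),4)
crop('w13',(260,60,560,270),2.6,'w13c')
```

```text
13.8 [-7.940e+01 -1.000e-01  2.325e+02] [0.71 1.13 0.66]
```

View pics/d13.png

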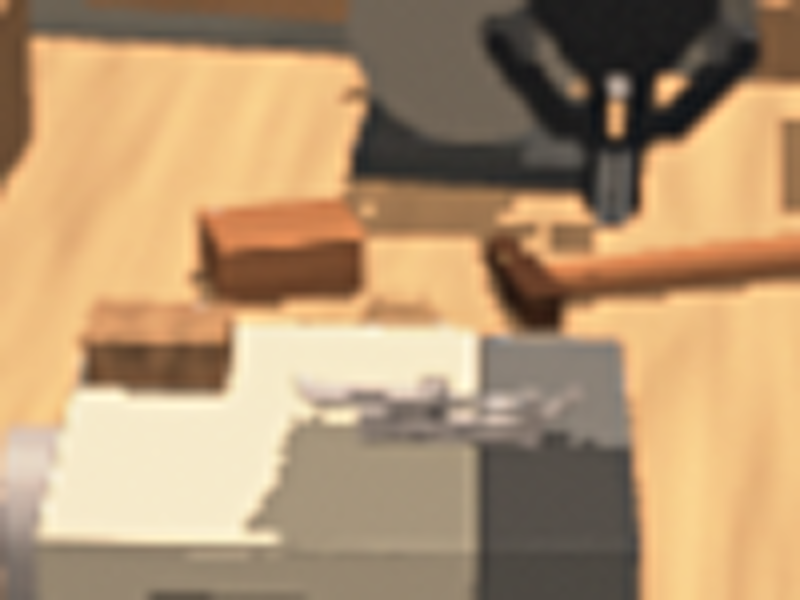

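View pics/w13c.png

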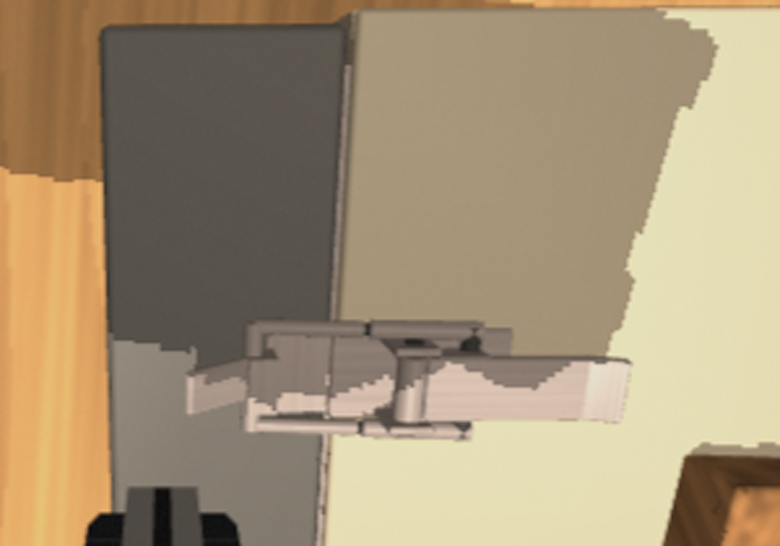

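View pics/s13.png

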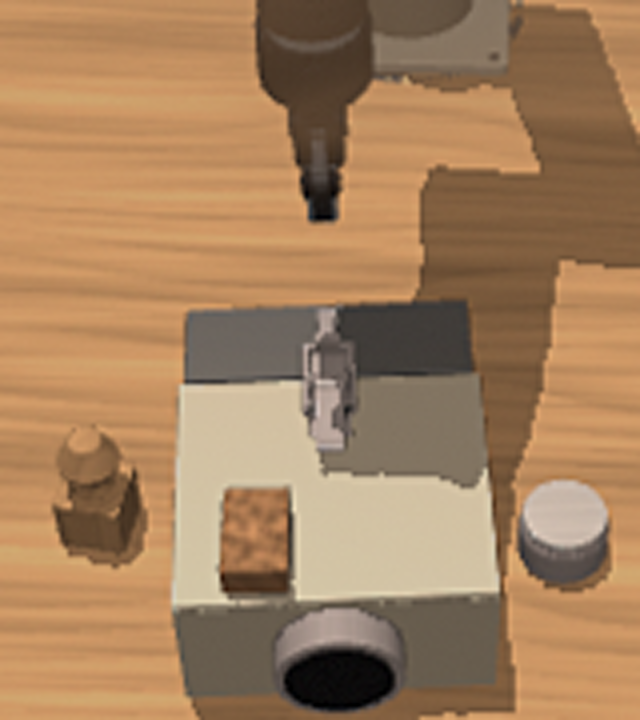

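Run:
```python
from h import *
for n,p in dict(l0=(450,390),l1=(500,392),l2=(565,390),end=(605,390),bar=(252,335),lip=(262,400),topcas=(220,250),boxt=(480,200)).items():
    q=px('w13',260+p[0]/2.6,60+p[1]/2.6);print(n,bx(q))
for v in (150,300): print('front',bx(ray('w13',260+(107)/2.6,60+v/2.6,.115)))
```

```text
l0 [ 11.4  -2.5 132.9]
l1 [ 26.   -2.5 134.9]
l2 [ 46.2  -2.2 134.1]
end [ 57.7  -1.8 135.2]
bar [-48.8  12.2 122. ]
lip [-46.1  -6.1 131.8]
topcas [-58.9  38.  115.6]
boxt [ 21.   53.2 114.8]
front [-93.7  68.2 115. ]
front [-94.7  22.  115. ]
```

Lever flat, bar seated under the lip, and cassette home with its front at −95 mm. Handing in.

Run:
```python
from h import *
print(job_done()); print(get_obs()['clock'])
```

```text
the job is handed in; nothing more can be done
None
the job is handed in; nothing more can be done
```

The cassette is pushed home, the loop is hooked over the keeper and the lever is pressed down flat. I handed the job in at about 14 s of the 54 s allowed.

1. **Cassette:** I pushed it with the closed fingers until it met the hard stop, where the wrist felt about 19 N along the push. The last picture puts its front face about 94 to 95 mm in front of the hinge; home is 95.
2. **Loop:** I tipped it forward past upright by pushing its tab. It fell with the bar beyond the keeper's lip, and the first part of the lever's travel drew the bar under it.
3. **Lever:** I pressed it over centre until it was flat. The lift on the fingers reached about 29 N at the end. The arm then withdrew clear.

Last checks:
- **Lever:** the depth readings along its top were 133 to 135 mm above the table; about 133 is flat.
- **Crossbar:** its outer end is at the keeper seat, 49 mm in front of the hinge and 122 mm up to its top surface. That fits within the camera's error of about 2 mm.
- **Other objects:** the sanding block, tin, finial and mallet look undisturbed in the last pictures. I did not check the two gouges again, but the arm never went near them.

No check failed or disagreed.

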